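Fetch a dropped knob from under the instrument riser with a reacher

ROBOT

A 6-joint arm with a two-finger parallel gripper is mounted at the origin on the work surface. World frame = base frame: x ahead of the robot, y to its left, z up, the work surface at z = 0. Lengths are in mm, angles in rad, forces in N, time in s.
With the tool pointing down it reaches from about 400 to 925 mm from the base axis. Payload 12.5 kg.
Tool frame: the origin (TCP) lies at the very end of the fingers, on their centre line; the grasp point (between the pads) lies env.grip_point_offset behind it (env.grip_point_offset is the distance from the TCP to the grasp point, in mm); y points along the fingers, z is the direction in which the jaws open and shut, and the axes are right-handed (so a half turn about y gives the same grasp; the last joint's range is limited). The gripper opens to 95 mm and grips with 3 to 60 N. Pads are 20 mm wide; open, the fingers measure 119 mm over their backs; the gripper's body (75 mm by 180 mm) begins 59 mm behind the grasp point.
Start: joints at [1.022, 0.491, 1.559, -0, 1.092, -0.106], TCP at [267.781, 564.748, 214.661] pointing down, gripper open.
Joint ranges: [-3.1, 3.1], [-0.84, 2.19], [0.05, 2.79], [-1.13, 4.28], [0.06, 2.93], [-2.69, 2.69]. Speed limits (rad/s): [2.22, 2.22, 2.79, 3.14, 3.14, 3.14].

INTERFACE

Orientations are given as [roll, pitch, yaw] about the fixed x, y, z axes, in that order (R = Rz(yaw) Ry(pitch) Rx(roll)).
In Python, from cell import readout, read_camera, env, nets gives the robot as it stands.
- The arm moves only by the tool apply_moves, never from a script. Its argument "increments" is a list of rows, each a list of 3 entries, a list of its own where there are three numbers: the shift along the tool's x, y, z in cm, then the turn, a rotation vector about the tool's x, y, z in degrees, then the finger opening in cm, from 0 to 9.51. A call has exactly 5 rows; each row shifts and turns the pose as measured when the row begins, along the tool's axes as they then stand; what a row does not reach is not made up. A row lasts 1/8 s, in which the tool goes at most 62.5 mm and 10.7 degrees, less where a joint would pass 70% of its speed; a pose out of reach is approached as far as the arm can. A call with a gripper value outside its range is refused whole. The fingers move at their own pace and stop on an object; the grip force is fixed at half the most. Time passes only in rows, so rows that do not move let the fingers close, or fill a call up. It gives the time, the measured TCP pose, the force and the opening at its end, in the units of the state.
- readout.state(): the state, without advancing time (a new reading comes with each control period).
- read_camera(name): name is "side" or "top" or "wrist"; returns a dict with "img" (400x640x3 uint8, red, green, blue), "vfov" (degrees; the focal length in pixels is half the picture's height over the tangent of half this angle, whatever the lens; pixels are square), "cx", "cy" (the principal point, pixels), "rvec" (rotation vector, rad) and "tvec" (3), from world to camera coordinates, as OpenCV has them; the wrist camera has in their place "mount" (4x4, takes a point from camera to tool coordinates, whose origin is the TCP and whose axes are the tool frame's). Camera axes: x right, y down, z forward; pixel columns grow to the right and rows downward; lengths in mm; the calibration is good to about 2 mm. A picture is of the moment at which its call begins: read the wrist's pose just before it. There is no depth.
- env.job_done(): hands the job in, once; it reports no verdict.
Trained networks look in a picture, given as the dict that the camera call returned (one of the last four; its "shot" number tells which), for a name from the list of things; names that differ only in an ending like _2 or _b are one class to them, and where a whole thing is asked for, a point or a joint stands for the part that bears it (a point fixed in the world has none). Each returns a list of dicts, best first, with "confidence" (0 to 1); they miss things now and then, are a little off and sometimes report something else, mostly with a low value. They report only what shows in the picture. A call takes as long as a camera call.
- nets.look_for(picture, thing): "point" ([x, y, z] in mm, in the coordinates of the camera as it stood for that picture, good to about 4 mm: the middle of the surface that is visible of it).
- nets.mark_of(picture, thing): "point" ([x, y, z] in mm, in the coordinates of the camera as it stood for that picture, good to about 4 mm: a listed point, or the origin of a listed thing).
The state is a dict: "t": time; "joints": joint angles; "qvel": joint speeds; "tau": joint torques, N m; "eef_pos": TCP position; "tcp_rot": TCP orientation; "ft_force": force on the tool from outside, world axes, zero at the start; "moment": the same for the moment, N m; "opening": opening from 0.0 (shut) to 1.0 (fully open).
Only numpy, scipy, OpenCV 4.12 (cv2) and the standard library are available. Lean on these libraries where they do the work, as an engineer would, in place of code of your own. Each camera call takes 0.05 s, during which the arm holds its last target. There are 200 camera calls.

TASK

A loose round control knob has rolled under the low wire riser that carries the bench supply. Pick up the reacher by its two-sided trigger, slide its open jaws in from the riser's open front until its nose presses the knob gently back against the stop bar (about 5 N, never over 12), squeeze the trigger to grip the knob while it is still under the riser, and draw it out in the jaws, at least 5 cm in front of the riser's front edge. Then let go, leaving the knob standing on the table and the reacher lying flat; do not crush the knob, or disturb the two parts beside it.

Things in the scene. Friction and masses are not known exactly. Their poses are not given: they have to be found in the camera images.
- reacher_grip (a point): Centre of the reacher's handle, 40 mm above its underside. Reacher: 307 mm long, 0.29 kg, lies flat, balances within 10 mm of here; x axis points along it to the jaws, z up. Handle: black upright spine 14 mm thick, 52 mm high, a flat grey trigger paddle on each side, 44 mm long in x, 16 to 60 mm above the underside, outer faces 52 mm apart across y.
- trigger_l (a joint): Inward travel of the left paddle, 0 (jaws open) to 0.010 m. Both paddles and both jaws are geared to move inward equally. Springs resist each paddle with 16 N at rest to 20 N at the end: a grip of about 13 N holds the tool with jaws open, over 20 N closes them; the excess reaches each jaw (30 N gives about 12 N at each jaw). Let go, it springs open.
- reacher_nose (a point): Middle of the reacher's nose, a flat black face 60 mm wide between the jaws, 4 to 28 mm above the underside; 200 mm ahead of reacher_grip in x and 24 mm lower. Same axes as reacher_grip.
- jaw_l: Left jaw (reacher's +y), black rubber plate 6 mm thick, 4 to 24 mm above the underside, 27 mm long ahead of the nose, with a 2 mm inward ridge at its tip that catches behind the knob's middle once the nose touches the knob. Open: 42 mm apart inside, 38 mm between ridges, 54 mm outside. Origin: the reacher's underside below the handle centre, moving with the jaw.
- jaw_r: Right jaw (reacher's -y), mirror image of jaw_l; origin as for jaw_l.
- knob: Aluminium knob: upright round cylinder, 30 mm diameter, 30 mm high, 60 to 125 g, standing under the riser, its back 0 to 30 mm short of the stop bar. Origin: centre of its underside, z up. Pushed, it slides (under 2 N) until it meets the bar; then the force rises sharply. It must be pressed on the bar with 3 to 12 N, about 5. More than 30 N at a jaw crushes it.
- riser: Fixed low steel riser; origin on the table, x points into the gap from its open front, y to the left looking in. Front edge at x = -90 mm; legs 12 mm square at x = -86 and 314, y = +-146 mm. Free height 56 mm. Top of thin rods 63 to 68 mm high, 26 mm apart; a bench supply 100 mm high stands on it from x = 105 mm on. Over 12 N of push on the riser is a fault.
- riser_mouth (a point): Middle of the riser's front edge, on the table. A stop bar 20 mm high lies on the table across the riser, clamped with its front face somewhere 160 to 178 mm in from this edge; it is not measured, find it by feel. Knob, heatsink and transformer stand 0 to 30 mm in front of the bar, at about y = -60, 0 and 60 mm in the riser's frame, in any order.
- heatsink: Finned aluminium block 28 x 28 x 26 mm under the riser, beside the knob. Origin at the centre of its underside. Not to be shifted more than 10 mm.
- transformer: Dark steel rectangular block 30 x 28 mm, 34 mm high, with a copper coil, under the riser. Origin at the centre of its underside. Not to be shifted more than 10 mm.

How it is judged (in metres and radians):
On the way, in this order (a step that is already met when the one before it is completed fails the run):
1. the reacher presses the knob back against the riser's stop bar with over 3 N (contact force between knob and riser above 3 N), for 0.1 s.
2. the knob, still under the riser, is gripped between both jaws (contact force between each of jaw_l, jaw_r and knob above 2 N and x of knob in the frame of riser above 0 m), for 0.2 s.
3. the knob, held in the jaws, has been drawn out in front of the riser (contact force between each of jaw_l, jaw_r and knob above 1 N and x of knob in the frame of riser below -0.14 m), for 0.2 s.
At the end, for the whole second after the job is handed in: The knob stands upright (within 0.15 rad) and at rest on the table, its centre at least 50 mm in front of the riser's front edge, no longer gripped by the jaws (under 0.5 N each); the reacher lies flat on the table (handle centre under 46 mm high, tilt under 0.1 rad) (x of knob in the frame of riser below -0.14 m and angle between knob's own z axis and vertical below 0.15 rad and height (world z) of knob below 0.006 m and linear speed of knob below 0.02 m/s and contact force between each of jaw_l, jaw_r and knob below 0.5 N and height (world z) of reacher_grip below 0.046 m and angle between reacher_grip's own z axis and vertical below 0.1 rad); the robot touches nothing.
It fails at once if the riser is pushed with more than 12 N (contact force between riser and anything else above 12 N).
It fails at once if the knob is crushed: more than 30 N at a jaw (contact force between any of jaw_l, jaw_r and knob above 30 N).
It fails at once if a neighbouring part is shifted more than 10 mm (distance of any of heatsink, transformer from where it was at the start of the episode above 0.01 m).
It also fails if it takes over 70 s, if anything falls off the work surface, if the arm or the gripper's body presses on something with over 40 N, if the wrist force passes 120 N, or if a joint passes its speed limit or range.

## Working session

There is one attempt and no reset: what is moved stays moved. The work goes in short steps, Python scripts to look and compute and a tool call to move; the robot and the scene stay as the last step left them, time stands still between calls to the robot, and variables do not carry over. Pictures are saved under pics/ and viewed, about 8 in all and at most 12, crops included, and the job is handed in when it is done.

Besides the shell and the picture viewer there is one more tool, called after "Emit:" by a JSON object that holds its "api" and its "payload". apply_moves: Moves the arm, as the interface text tells. Its arguments: {"type":"object","properties":{"increments":{"type":"array"}},"required":["increments"]}

```bash
ls; mkdir -p pics
cat > h.py <<'E'
import numpy as np, cv2
from cell import readout, read_camera, env, nets
from scipy.spatial.transform import Rotation as R
def toworld(p,pic,st=None):
    p=np.array(p,float)
    if 'mount' in pic:
        M=np.array(pic['mount']); q=M[:3,:3]@p+M[:3,3]
        return np.array(st['eef_pos'])+R.from_euler('xyz',st['tcp_rot']).as_matrix()@q
    Rm=R.from_rotvec(np.ravel(pic['rvec'])).as_matrix()
    return Rm.T@(p-np.ravel(pic['tvec']))
def save(pic,n): cv2.imwrite('pics/'+n,pic['img'][:,:,::-1])
def look(cam,marks,looks=()):
    st=readout.state(); pic=read_camera(cam)
    for f,l in((nets.mark_of,marks),(nets.look_for,looks)):
        for t in l:
            for d in f(pic,t)[:2]: print(cam,f.__name__,t,round(d['confidence'],2),toworld(d['point'],pic,st).round(1))
    return pic
E
python3 - <<'E'
from h import *
s=readout.state(); print(s); print(env.grip_point_offset)
m=['reacher_grip','reacher_nose','knob','riser','riser_mouth','heatsink','transformer']
for c in('side','top','wrist'):
    p=look(c,m,['reacher_grip','knob']); save(p,c+'0.png')
    print({k:v for k,v in p.items() if k!='img'})
E
```

```text
pics
{'t': 0.0, 'joints': array([ 1.02237160e+00,  4.91584592e-01,  1.55946005e+00,  7.36107120e-06,
        1.09171184e+00, -1.05621071e-01]), 'qvel': array([ 0.00063419, -0.00094276, -0.0007853 , -0.00193975, -0.00080954,
       -0.00154345]), 'tau': array([-9.07919621e-04, -6.12640929e+01, -2.58183843e+01,  6.92315586e-02,
        4.81304736e-02, -1.28253923e-04]), 'eef_pos': array([267.65419175, 564.50990109, 214.04255269]), 'tcp_rot': array([-1.57195298e+00,  1.29188344e-04, -4.42807124e-01]), 'ft_force': array([0.41902988, 0.73074139, 0.23290462]), 'moment': array([-0.01672789,  0.02618742,  0.05821027]), 'opening': 0.9994229621517279}
18.8
side call reacher_grip 0.97 [ 473.1 -301.    36.3]
side call reacher_nose 0.59 [ 424.6 -109.    18.1]
side call knob 0.56 [481.1 262.2   3. ]
side call riser 0.71 [534.5 213.3   3.5]
side call heatsink 0.57 [598.6 251.8   3.6]
side call transformer 0.56 [536.8 262.2   4.9]
side call reacher_grip 0.61 [ 470.1 -306.7   26. ]
side call knob 0.71 [481.  251.6  22.2]
side call knob 0.43 [ 470.7 -307.4   30.7]
{'vfov': 45.64315918004412, 'cx': 320
[... 444 characters left out ...]
.5 -276.7   32.2]
top call knob 0.75 [477.6 266.6  31.1]
{'vfov': 44.21588972477964, 'cx': 323.9440246584288, 'cy': 197.81872155078082, 'rvec': array([ 2.12017947, -2.17254461,  0.1606305 ]), 'tvec': array([-19.22351347, 537.63074223, 943.69872949]), 'shot': 2}
{'vfov': 65.5715044365798, 'cx': 318.2765084292999, 'cy': 200.4044417719764, 'mount': array([[ 5.39513350e-05,  9.67000693e-01,  2.54773738e-01,
        -7.32855153e+01],
       [ 1.64719606e-04, -2.54773743e-01,  9.67000679e-01,
        -1.69832452e+02],
       [ 9.99999985e-01, -1.02047479e-05, -1.73029357e-04,
        -1.18785170e+00],
       [ 0.00000000e+00,  0.00000000e+00,  0.00000000e+00,
         1.00000000e+00]]), 'shot': 3}
```

View pics/side0.png

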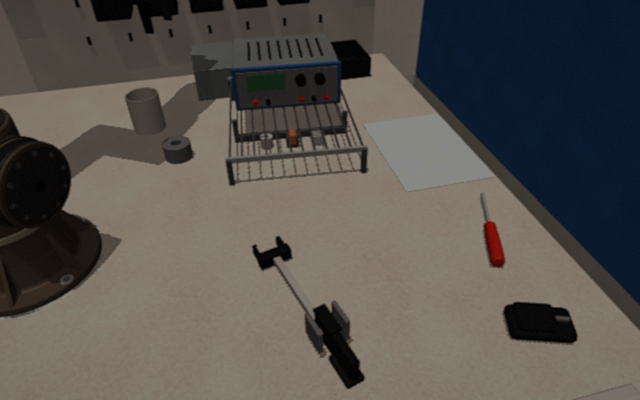

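View pics/top0.png

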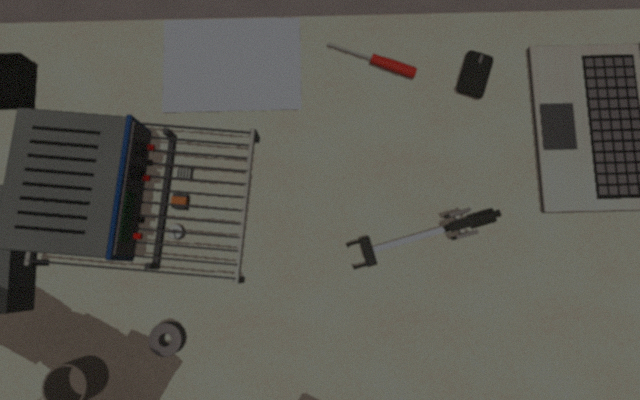

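The side view shows the reacher lying in front with its trigger at about (333,325) and its jaws at (272,250). Under the riser the knob is at (267,140), the transformer at (292,138) and the heatsink at (318,136). The top view agrees: knob (179,232), transformer (180,200), heatsink (186,172). Next I'll look from above the riser with the wrist camera.

```bash
cat >> h.py <<'E'
def plan(pos,zyaw,nrows=None,op=None):
    """rows to reach TCP pos with tool down, tool z at world yaw zyaw (deg)"""
    s=readout.state(); p=np.array(s['eef_pos'],float); Rm=R.from_euler('xyz',s['tcp_rot'])
    Rt=R.from_euler('xyz',[-np.pi/2,0,np.radians(zyaw-90)])
    d=np.array(pos)-p; rv=(Rm.inv()*Rt).as_rotvec()
    n=nrows or 5*int(np.ceil(max(np.linalg.norm(d)/58,np.degrees(np.linalg.norm(rv))/10)/5))
    print('d',d.round(1),'rot',np.degrees(rv).round(2),'n',n)
    for i in range(n):
        Ri=Rm*R.from_rotvec(rv*i/n)
        print([(Ri.inv().apply(d/n)/10).round(2).tolist(),np.degrees(rv/n).round(2).tolist(),op])
def S():
    s=readout.state(); Rm=R.from_euler('xyz',s['tcp_rot']).as_matrix()
    print('t',round(s['t'],2),'pos',np.round(s['eef_pos'],1),'zyaw',np.degrees(np.arctan2(Rm[1,2],Rm[0,2])).round(2),'tilt',np.degrees(np.arccos(-Rm[2,1])).round(2),'F',np.round(s['ft_force'],2),'open',round(s['opening']*95.1,2)); return s
E
python3 -c "
from h import *
plan([530,230,280],5,10,9.5)"
```

```text
d [ 262.2 -334.8   65.3] rot [-1.000e-02  5.963e+01 -0.000e+00] n 10
[[3.8, -0.65, -1.9], [-0.0, 5.96, -0.0], 9.5]
[[3.98, -0.65, -1.5], [-0.0, 5.96, -0.0], 9.5]
[[4.11, -0.65, -1.07], [-0.0, 5.96, -0.0], 9.5]
[[4.2, -0.65, -0.64], [-0.0, 5.96, -0.0], 9.5]
[[4.25, -0.65, -0.2], [-0.0, 5.96, -0.0], 9.5]
[[4.25, -0.65, 0.24], [-0.0, 5.96, -0.0], 9.5]
[[4.2, -0.65, 0.68], [-0.0, 5.96, -0.0], 9.5]
[[4.1, -0.65, 1.11], [-0.0, 5.96, -0.0], 9.5]
[[3.97, -0.65, 1.53], [-0.0, 5.96, -0.0], 9.5]
[[3.79, -0.65, 1.94], [-0.0, 5.96, -0.0], 9.5]
```

Emit:
{"api": "apply_moves", "payload": {"increments": [[[3.8, -2.5, -1.9], [0, 6, 0], 9.5], [[4.0, -2.5, -1.5], [0, 6, 0], 9.5], [[4.1, -1.5, -1.1], [0, 6, 0], 9.5], [[4.2, 0, -0.6], [0, 6, 0], 9.5], [[4.2, 0, -0.2], [0, 6, 0], 9.5]]}}

```text
t: 2.12
eef_pos: [399.7, 394.1, 281.5]
tcp_rot: [-1.57, -0.0, -0.978]
ft_force: [0.5, 0.5, 0.3]
opening: 1.001
```

Emit:
{"api": "apply_moves", "payload": {"increments": [[[4.2, 0, 0.2], [0, 6, 0], 9.5], [[4.2, 0, 0.7], [0, 6, 0], 9.5], [[4.1, 0, 1.1], [0, 6, 0], 9.5], [[4.0, 0, 1.5], [0, 6, 0], 9.5], [[3.8, 0, 1.9], [0, 6, 0], 9.5]]}}

```text
t: 2.75
eef_pos: [529.5, 217.2, 282.4]
tcp_rot: [-1.568, 0.001, -1.519]
ft_force: [0.4, -0.3, 0.7]
opening: 0.998
```

Run:
```python
from h import *
S()
p=look('wrist',['knob','riser','riser_mouth','heatsink','transformer'],['knob']); save(p,'w1.png')
```

```text
t 2.75 pos [529.5 217.2 282.4] zyaw 2.96 tilt 0.14 F [ 0.37 -0.35  0.69] open 94.9
wrist call knob 0.59 [482.2 265.   -1.6]
wrist call riser 0.62 [528.2 212.1  -1.3]
wrist call heatsink 0.63 [5.996e+02 2.511e+02 2.000e-01]
wrist call knob 0.74 [479.1 268.6  27.1]
```

View pics/w1.png

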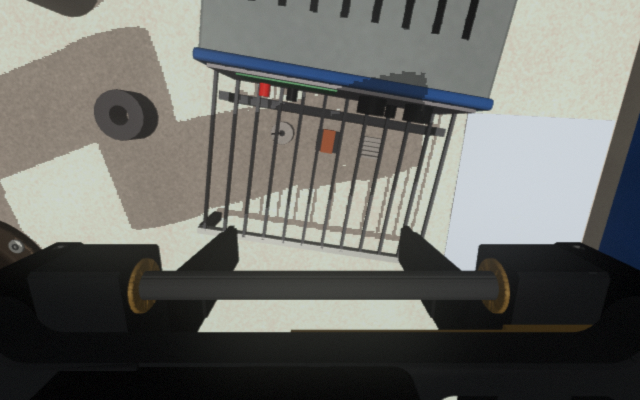

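The wrist view shows the knob top at about (284,132), the transformer coil at (328,140) and the heatsink at (370,146). The front rail runs from (203,228) to (400,256). I'll magnify all three views to pick points.

Run:
```python
import cv2,numpy as np
def c(n,x,y,w,h,s):
    return cv2.resize(cv2.imread(f'pics/{n}.png')[y:y+h,x:x+w],None,fx=s,fy=s,interpolation=cv2.INTER_CUBIC)
a=c('w1',190,80,260,190,3)  # 780x570
cv2.imwrite('pics/c1.png',cv2.convertScaleAbs(a,alpha=1.4))
b=np.hstack([c('side0',220,115,160,75,2.5).copy()])
b=c('side0',220,115,160,75,5); d=c('top0',130,120,140,170,3)
m=np.zeros((b.shape[0]+0,0,3))
cv2.imwrite('pics/c2.png',cv2.convertScaleAbs(np.hstack([cv2.copyMakeBorder(cv2.resize(b,None,fx=.5,fy=.5),0,510-188,0,0,cv2.BORDER_CONSTANT),d]),alpha=1.4))
```

```text
(no output)
```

View pics/c1.png

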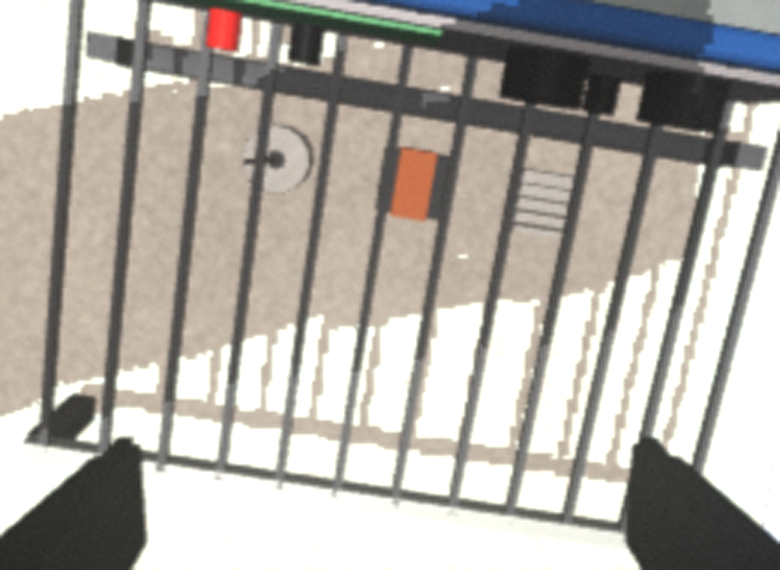

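View pics/c2.png

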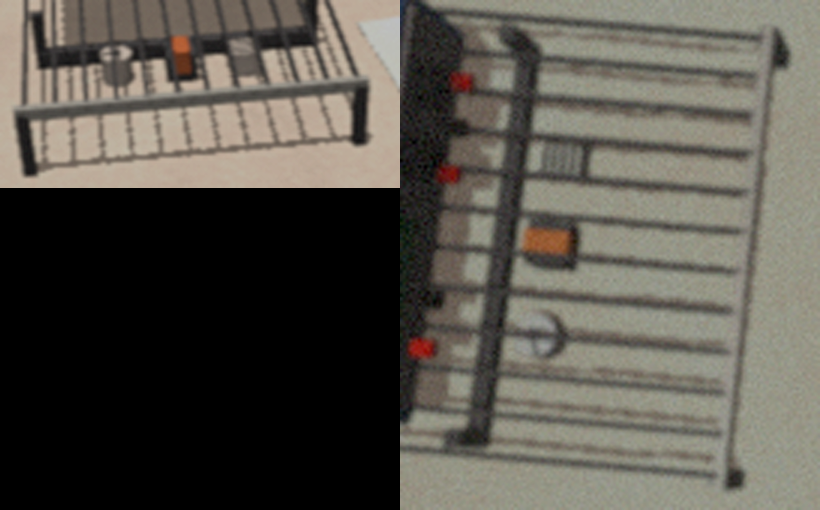

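```bash
cat >> h.py <<'E'
def ray(cam,uv,z,P={}):
    if cam not in P: P[cam]=(read_camera(cam),readout.state())
    pic,st=P[cam]; f=200/np.tan(np.radians(pic['vfov']/2))
    d=[(uv[0]-pic['cx'])/f,(uv[1]-pic['cy'])/f,1]
    o=toworld([0,0,0],pic,st); w=toworld(d,pic,st)-o
    return o+w*(z-o[2])/w[2]
E
python3 - <<'E'
from h import *
W=lambda x,y:(190+x/3,80+y/3); T=lambda x,y:(130+(x-400)/3,120+y/3); D=lambda x,y:(220+x/2.5,115+y/2.5)
for z in(26,30,34): print('knob',z,ray('wrist',W(279,158),z).round(1),ray('top',T(541,334),z).round(1),ray('side',D(115,50),z).round(1))
def ang(c,a,b,z):
    p,q=ray(c,a,z),ray(c,b,z); d=p-q; print(c,p.round(1),q.round(1),np.degrees(np.arctan2(d[1],d[0])).round(2))
z=65.5
ang('wrist',W(75,0),W(43,440),z);ang('wrist',W(780,155),W(695,470),z);ang('wrist',W(620,525),W(30,440),z)
ang('top',T(407,10),T(770,38),z);ang('top',T(403,448),T(725,475),z);ang('top',T(772,35),T(727,480),z)
ang('side',D(362,141),D(30,172),0)
ang('side',D(366,82),D(17,112),66)
E
```

```text
knob 26 [476.2 269.6  26. ] [478.3 263.7  26. ] [479.6 279.3  26. ]
knob 30 [476.7 269.8  30. ] [477.9 262.5  30. ] [478.9 272.7  30. ]
knob 34 [477.1 270.   34. ] [477.6 261.3  34. ] [478.2 266.   34. ]
wrist [399.5 327.2  65.5] [380.5 144.6  65.5] 84.06
wrist [683.5 284.3  65.5] [668.3 146.7  65.5] 83.7
wrist [638.3 118.6  65.5] [374.8 144.3  65.5] -5.58
top [692.  344.8  65.5] [667.1 104.5  65.5] 84.07
top [404.6 338.   65.5] [382.7 134.   65.5] 83.88
top [669.1 103.2  65.5] [379.6 132.7  65.5] -5.82
side [674.2 106.9   0. ] [379.8 139.1   0. ] -6.25
side [673.1 101.9  66. ] [377.1 135.5  66. ] -6.48
```

Riser yaw is 84° from three views, and the knob is at about (478,267). Next, the reacher.

```bash
python3 -c "
from h import *
plan([490,-350,220],14.5,10,9.5)"
```

```text
d [ -38.3 -569.3  -62.5] rot [ -0.14 -11.24  -0.02] n 10
[[5.66, 0.62, -0.71], [-0.01, -1.12, -0.0], 9.5]
[[5.65, 0.62, -0.82], [-0.01, -1.12, -0.0], 9.5]
[[5.63, 0.62, -0.93], [-0.01, -1.12, -0.0], 9.5]
[[5.61, 0.62, -1.04], [-0.01, -1.12, -0.0], 9.5]
[[5.59, 0.62, -1.15], [-0.01, -1.12, -0.0], 9.5]
[[5.57, 0.62, -1.26], [-0.01, -1.12, -0.0], 9.5]
[[5.54, 0.62, -1.37], [-0.01, -1.12, -0.0], 9.5]
[[5.51, 0.62, -1.47], [-0.01, -1.12, -0.0], 9.5]
[[5.48, 0.62, -1.58], [-0.01, -1.12, -0.0], 9.5]
[[5.45, 0.62, -1.69], [-0.01, -1.12, -0.0], 9.5]
```

Emit:
{"api": "apply_moves", "payload": {"increments": [[[5.7, 0, -0.7], [0, -1, 0], 9.5], [[5.7, 0, -0.8], [0, -1, 0], 9.5], [[5.6, 0.6, -0.9], [0, -1, 0], 9.5], [[5.6, 0.6, -1.0], [0, -1, 0], 9.5], [[5.6, 0.6, -1.2], [0, -1, 0], 9.5]]}}

```text
t: 3.88
eef_pos: [509.0, -67.8, 264.4]
tcp_rot: [-1.566, 0.0, -1.411]
ft_force: [1.5, 0.2, 0.0]
opening: 1.002
```

Emit:
{"api": "apply_moves", "payload": {"increments": [[[5.6, 0.6, -1.3], [0, -1, 0], 9.5], [[5.5, 0.6, -1.4], [0, -1, 0], 9.5], [[5.5, 0.6, -1.5], [0, -1, 0], 9.5], [[5.5, 0.6, -1.6], [0, -1, 0], 9.5], [[5.4, 0.6, -1.7], [0, -1, 0], 9.5]]}}

```text
t: 4.5
eef_pos: [488.8, -359.3, 234.4]
tcp_rot: [-1.563, -0.002, -1.316]
ft_force: [0.9, -0.9, 0.6]
opening: 1.001
```

Run:
```python
from h import *
S()
p=look('wrist',['reacher_grip','reacher_nose','jaw_l'],['reacher_grip']); save(p,'w2.png')
for c in('side','top'): look(c,['reacher_grip','reacher_nose'])
```

```text
t 4.5 pos [ 488.8 -359.3  234.4] zyaw 14.6 tilt 0.44 F [ 0.86 -0.91  0.61] open 95.16
wrist call reacher_grip 0.71 [ 471.1 -301.7   42.4]
wrist call reacher_grip 0.89 [ 468.4 -299.3   51.9]
side call reacher_grip 0.8 [ 474.1 -304.7   38.6]
side call reacher_nose 0.81 [ 425.5 -106.3   16.9]
top call reacher_grip 0.73 [ 478.7 -303.1   46. ]
top call reacher_nose 0.97 [ 426.  -111.8   13.4]
```

View pics/w2.png

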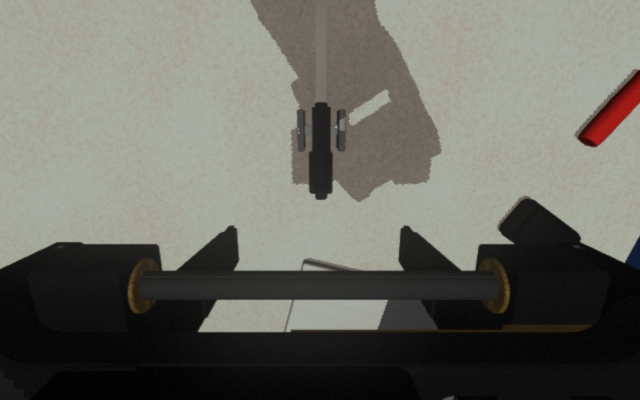

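The wrist view shows the handle with its paddles at about (321,130), spanning columns 297 to 346 and rows 109 to 151, well aligned with the gripper.

Run:
```python
from h import *
g=ray('wrist',(321.2,129.5),60); print(g, ray('wrist',(297,130),60),ray('wrist',(346,130),60))
a=ray('wrist',(320.5,2),20);b=ray('wrist',(320.5,198),40);print(np.degrees(np.arctan2(*(a-b)[1::-1])),a,b)
n=np.array([425.7,-109]);d=n-g[:2];print('yaw via nose',np.degrees(np.arctan2(d[1],d[0])),np.linalg.norm(d))
plan([g[0],g[1],120],14.5,5,9.5)
```

```text
[ 476.30579071 -298.62934357   60.        ] [ 451.09368636 -305.71835069   60.        ] [ 502.44358218 -292.39113166   60.        ]
104.59504650602489 [ 441.98908203 -168.29027721   20.        ] [ 496.53850536 -377.78298649   40.        ]
yaw via nose 104.9421262782031 196.26572293039527
d [ -12.9   58.5 -114.7] rot [-0.43  0.07  0.13] n 5
[[-1.2, 2.29, 0.03], [-0.09, 0.01, 0.03], 9.5]
[[-1.2, 2.29, 0.03], [-0.09, 0.01, 0.03], 9.5]
[[-1.2, 2.29, 0.03], [-0.09, 0.01, 0.03], 9.5]
[[-1.2, 2.29, 0.04], [-0.09, 0.01, 0.03], 9.5]
[[-1.2, 2.29, 0.04], [-0.09, 0.01, 0.03], 9.5]
```

Emit:
{"api": "apply_moves", "payload": {"increments": [[[-1.2, 2.3, 0], [-0.4, 0, 0.1], 9.5], [[-1.2, 2.3, 0], [0, 0, 0], 9.5], [[-1.2, 2.3, 0], [0, 0, 0], 9.5], [[-1.2, 2.3, 0], [0, 0, 0], 9.5], [[-1.1, 2.3, 0], [0, 0, 0], 9.5]]}}

```text
t: 5.72
eef_pos: [475.7, -298.3, 119.0]
tcp_rot: [-1.567, -0.005, -1.315]
ft_force: [-0.6, 0.2, -0.0]
opening: 0.999
```

```bash
python3 -c "
from h import *
S();plan([476.3,-300,20.5],14.7,5,9.5)"
```

```text
t 5.72 pos [ 475.7 -298.3  119. ] zyaw 14.66 tilt 0.37 F [-0.57  0.24 -0.04] open 95.03
d [  0.6  -1.7 -98.5] rot [-0.2  -0.04  0.31] n 5
[[0.03, 1.97, -0.0], [-0.04, -0.01, 0.06], 9.5]
[[0.03, 1.97, -0.0], [-0.04, -0.01, 0.06], 9.5]
[[0.03, 1.97, -0.0], [-0.04, -0.01, 0.06], 9.5]
[[0.03, 1.97, -0.0], [-0.04, -0.01, 0.06], 9.5]
[[0.03, 1.97, 0.0], [-0.04, -0.01, 0.06], 9.5]
```

Emit:
{"api": "apply_moves", "payload": {"increments": [[[0, 2.0, 0], [-0.2, 0, 0.3], 9.5], [[0, 2.0, 0], [0, 0, 0], 9.5], [[0, 2.0, 0], [0, 0, 0], 9.5], [[0, 2.0, 0], [0, 0, 0], 9.5], [[0, 1.8, 0], [0, 0, 0], 9.5]]}}

```text
t: 6.35
eef_pos: [476.7, -296.3, 18.6]
tcp_rot: [-1.57, -0.001, -1.312]
ft_force: [0.2, 0.8, -0.7]
opening: 1.002
```

Emit:
{"api": "apply_moves", "payload": {"increments": [[[0, 0, 0], [0, 0, 0], 7], [[0, 0, 0], [0, 0, 0], 6], [[0, 0, 0], [0, 0, 0], 5.3], [[0, 0, 0], [0, 0, 0], 5.1], [[0, 0, 0], [0, 0, 0], 5.1]]}}

```text
t: 6.98
eef_pos: [477.3, -296.2, 20.2]
tcp_rot: [-1.569, -0.002, -1.311]
ft_force: [-0.1, -0.8, 0.4]
opening: 0.559
```

```bash
python3 -c "
from h import *
S();plan([476.3,-300,20.5],14.7,5,9.5)"
```

```text
t 6.97 pos [ 477.3 -296.2   20.2] zyaw 14.88 tilt 0.16 F [-0.13 -0.81  0.42] open 53.16
d [-1.  -3.8  0.3] rot [-0.1   0.18  0.13] n 5
[[0.07, -0.01, -0.04], [-0.02, 0.04, 0.03], 9.5]
[[0.07, -0.01, -0.04], [-0.02, 0.04, 0.03], 9.5]
[[0.07, -0.01, -0.04], [-0.02, 0.04, 0.03], 9.5]
[[0.07, -0.01, -0.04], [-0.02, 0.04, 0.03], 9.5]
[[0.07, -0.01, -0.04], [-0.02, 0.04, 0.03], 9.5]
```

Emit:
{"api": "apply_moves", "payload": {"increments": [[[0, 0, 0], [0, 0, 0], 5.1], [[0, 0, 0], [0, 0, 0], 5.1], [[0, 0, 0], [0, 0, 0], 5.1], [[0, 0, 0], [0, 0, 0], 5.1], [[0, 0, 0], [0, 0, 0], 5.1]]}}

```text
t: 7.6
eef_pos: [476.9, -296.1, 20.6]
tcp_rot: [-1.569, -0.002, -1.312]
ft_force: [-1.6, -0.3, -2.1]
opening: 0.534
```

Emit:
{"api": "apply_moves", "payload": {"increments": [[[0, -0.5, 0], [0, 0, 0], 5.1], [[0, -0.8, 0], [0, 0, 0], 5.1], [[0, -0.8, 0], [0, 0, 0], 5.1], [[0, -0.9, 0], [0, 0, 0], 5.1], [[0, 0, 0], [0, 0, 0], 5.1]]}}

```text
t: 8.22
eef_pos: [477.2, -296.0, 52.6]
tcp_rot: [-1.569, -0.002, -1.311]
ft_force: [-6.4, -1.1, -8.8]
opening: 0.541
```

Run:
```python
from h import *
S()
for c in('side','top','wrist'):
    p=look(c,['reacher_grip','reacher_nose']); save(p,c+'3.png')
# staging: nose 60mm short of front edge; line through knob
u=np.array([np.cos(np.radians(84.1)),np.sin(np.radians(84.1))]); k=np.array([477.8,267])
print('grip at contact',k-u*215); plan([*(k-u*400),50],-5.9,10,5.1)
```

```text
t 8.22 pos [ 477.2 -296.    52.6] zyaw 14.86 tilt 0.18 F [-6.41 -1.06 -8.79] open 51.46
side call reacher_grip 0.72 [ 476.1 -304.6   74.3]
side call reacher_nose 0.69 [ 424.3 -109.8   71.8]
wrist call reacher_grip 0.61 [ 472.7 -305.9   74. ]
grip at contact [455.69960459  53.13889432]
d [-40.1 164.9  -1.4] rot [-0.07 20.75  0.04] n 10
[[-1.7, 0.01, 0.03], [-0.01, 2.08, 0.0], 5.1]
[[-1.7, 0.01, -0.03], [-0.01, 2.08, 0.0], 5.1]
[[-1.69, 0.01, -0.09], [-0.01, 2.08, 0.0], 5.1]
[[-1.69, 0.01, -0.15], [-0.01, 2.08, 0.0], 5.1]
[[-1.68, 0.01, -0.21], [-0.01, 2.08, 0.0], 5.1]
[[-1.68, 0.01, -0.27], [-0.01, 2.08, 0.0], 5.1]
[[-1.66, 0.01, -0.33], [-0.01, 2.08, 0.0], 5.1]
[[-1.65, 0.01, -0.39], [-0.01, 2.08, 0.0], 5.1]
[[-1.64, 0.01, -0.45], [-0.01, 2.08, 0.0], 5.1]
[[-1.62, 0.01, -0.51], [-0.01, 2.08, 0.0], 5.1]
```

Run:
```python
from h import *
s=S()
a=cv2.imread('pics/side3.png')[180:400,180:460]; b=cv2.imread('pics/top3.png')[160:300,320:540]
a=cv2.resize(a,None,fx=1.8,fy=1.8,interpolation=2); b=cv2.resize(b,None,fx=1.3,fy=1.3)
c=np.zeros((a.shape[0],a.shape[1]+b.shape[1],3),np.uint8); c[:,:a.shape[1]]=a; c[:b.shape[0],a.shape[1]:]=b
cv2.imwrite('pics/c3.png',cv2.convertScaleAbs(c,alpha=1.5))
```

```text
t 8.68 pos [ 476.8 -295.8   51.4] zyaw 14.85 tilt 0.08 F [-2.53 -1.63 -9.81] open 51.33
```

View pics/c3.png

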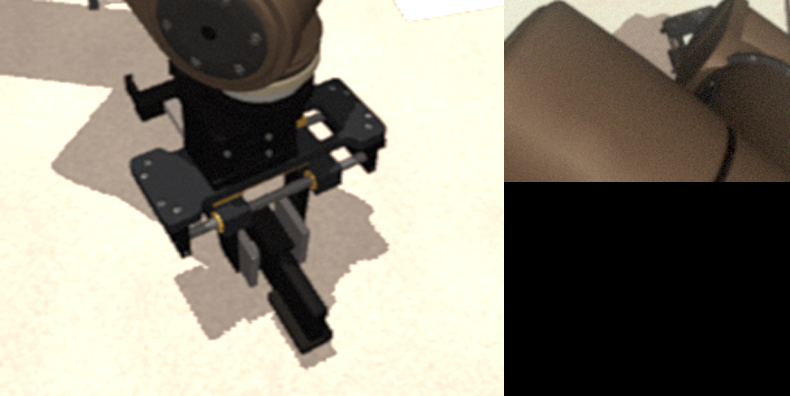

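Run:
```python
from h import *
pic=read_camera('side'); f=200/np.tan(np.radians(pic['vfov']/2)); K=np.array([[f,0,pic['cx']],[0,f,pic['cy']],[0,0,1]])
pr=lambda P: cv2.projectPoints(np.array(P,float).reshape(-1,3),pic['rvec'],pic['tvec'],K,None)[0].reshape(-1,2).round(1)
S()
g=np.array([478.,-300,71.5]); y=np.radians(104.85)
for p in (-2,0,2,4,6,8,10):
    Rm=R.from_euler('ZY',[y,-np.radians(p)])
    pts=Rm.apply([[200,30,-12],[200,-30,-12],[227,27,-16],[227,-27,-16],[-80,0,-5]])+g
    print(p,pr(pts).tolist())
d=nets.look_for(pic,'reacher_nose');print(d[:1]); print(readout.state()['moment'])
```

```text
t 8.72 pos [ 476.8 -295.8   51.5] zyaw 14.86 tilt 0.07 F [-7.39 -0.58  0.21] open 51.23
-2 [[254.1, 243.4], [285.6, 231.6], [250.0, 235.6], [277.8, 225.4], [356.8, 354.9]]
0 [[253.6, 240.3], [285.2, 228.4], [249.4, 232.1], [277.3, 221.9], [356.7, 356.1]]
2 [[253.1, 237.2], [284.9, 225.4], [248.8, 228.6], [276.9, 218.4], [356.5, 357.1]]
4 [[252.7, 234.1], [284.6, 222.4], [248.3, 225.2], [276.5, 215.0], [356.3, 358.2]]
6 [[252.3, 231.2], [284.4, 219.4], [247.8, 221.8], [276.2, 211.7], [356.1, 359.1]]
8 [[252.0, 228.2], [284.3, 216.5], [247.4, 218.4], [276.0, 208.3], [355.8, 360.0]]
10 [[251.7, 225.4], [284.2, 213.7], [247.1, 215.2], [275.9, 205.1], [355.5, 360.8]]
[{'point': [14.2, 170.9, 654.9], 'confidence': 0.91}]
[-0.00135799  0.56183497  0.00615149]
```

The reacher is held, but it is pitched nose-up by about 5° because I gripped it 5 mm or so ahead of balance. I'll set it down, regrip further back and slide it along the table.

Emit:
{"api": "apply_moves", "payload": {"increments": [[[0, 0.8, 0], [0, 0, 0], 5.1], [[0, 0.8, 0], [0, 0, 0], 5.1], [[0, 0.8, 0], [0, 0, 0], 5.1], [[0, 0.7, 0], [0, 0, 0], 5.1], [[0, 0, 0], [0, 0, 0], 5.3]]}}

```text
t: 9.4
eef_pos: [476.6, -295.7, 17.9]
tcp_rot: [-1.57, -0.0, -1.312]
ft_force: [0.7, -0.0, -0.2]
opening: 0.552
```

Emit:
{"api": "apply_moves", "payload": {"increments": [[[0, 0, 0], [0, 0, 0], 6.5], [[0, 0, 0], [0, 0, 0], 6.5], [[0.3, 0, 0], [0, 0, 0], 6.5], [[0.3, 0, 0], [0, 0, 0], 6.0], [[0, 0, 0], [0, 0, 0], 5.5]]}}

```text
t: 10.02
eef_pos: [479.0, -302.5, 18.9]
tcp_rot: [-1.569, -0.002, -1.311]
ft_force: [0.0, 0.5, 0.8]
opening: 0.596
```

Emit:
{"api": "apply_moves", "payload": {"increments": [[[0, 0, 0], [0, 0, 0], 5.3], [[0, 0, 0], [0, 0, 0], 5.1], [[0, 0, 0], [0, 0, 0], 5.1], [[0, 0, 0], [0, 0, 0], 5.1], [[0, 0, 0], [0, 0, 0], 5.1]]}}

```text
t: 10.65
eef_pos: [478.5, -302.5, 19.2]
tcp_rot: [-1.57, -0.002, -1.311]
ft_force: [-1.2, 0.7, 4.2]
opening: 0.541
```

Emit:
{"api": "apply_moves", "payload": {"increments": [[[0, 0, 0], [0, 0, 0], 5.1], [[0, 0, 0], [0, 0, 0], 5.1], [[0, 0, 0], [0, 0, 0], 5.1], [[0, 0, 0], [0, 0, 0], 5.1], [[0, 0, 0], [0, 0, 0], 5.1]]}}

```text
t: 11.28
eef_pos: [478.5, -302.1, 18.4]
tcp_rot: [-1.57, -0.001, -1.311]
ft_force: [5.3, 0.9, -3.0]
opening: 0.538
```

Run:
```python
from h import *
S()
for c in('side','wrist'): p=look(c,['reacher_grip','reacher_nose']); S()
save(p,'w4.png')
u=np.array([np.cos(np.radians(84.1)),np.sin(np.radians(84.1))]); k=np.array([477.8,267])
plan([*(k-u*400),21],-5.9,10,5.1)
```

```text
t 11.28 pos [ 478.5 -302.1   18.4] zyaw 14.87 tilt 0.05 F [ 5.32  0.86 -2.97] open 51.2
side call reacher_grip 0.97 [ 479.7 -301.9   38.7]
side call reacher_nose 0.91 [ 424.3 -108.6   16.1]
t 11.43 pos [ 478.4 -302.1   18.4] zyaw 14.87 tilt 0.05 F [-7.16 -0.66  2.07] open 51.25
wrist call reacher_grip 0.85 [ 470.6 -303.    42.2]
t 11.57 pos [ 478.5 -302.1   18.4] zyaw 14.86 tilt 0.07 F [  5.49  -0.16 -11.31] open 51.13
d [-41.8 171.2   2.6] rot [-0.06 20.76  0.04] n 10
[[-1.76, -0.03, 0.03], [-0.01, 2.08, 0.0], 5.1]
[[-1.76, -0.03, -0.03], [-0.01, 2.08, 0.0], 5.1]
[[-1.76, -0.03, -0.09], [-0.01, 2.08, 0.0], 5.1]
[[-1.76, -0.03, -0.16], [-0.01, 2.08, 0.0], 5.1]
[[-1.75, -0.03, -0.22], [-0.01, 2.08, 0.0], 5.1]
[[-1.74, -0.03, -0.28], [-0.01, 2.08, 0.0], 5.1]
[[-1.73, -0.03, -0.35], [-0.01, 2.08, 0.0], 5.1]
[[-1.71, -0.03, -0.41], [-0.01, 2.08, 0.0], 5.1]
[[-1.7, -0.03, -0.47], [-0.01, 2.08, 0.0], 5.1]
[[-1.68, -0.03, -0.53], [-0.01, 2.08, 0.0], 5.1]
```

Emit:
{"api": "apply_moves", "payload": {"increments": [[[-0.8, -0.05, 0], [0, 1, 0], 5.1], [[-1.8, 0, 0], [0, 2, 0], 5.1], [[-1.8, 0, -0.1], [0, 2, 0], 5.1], [[-1.8, 0, -0.1], [0, 2, 0], 5.1], [[-1.8, 0, -0.2], [0, 2, 0], 5.1]]}}

```text
t: 12.2
eef_pos: [458.1, -221.2, 19.1]
tcp_rot: [-1.569, -0.001, -1.478]
ft_force: [-6.0, 0.3, -6.6]
opening: 0.537
```

Emit:
{"api": "apply_moves", "payload": {"increments": [[[-1.8, 0, -0.2], [0, 3, 0], 5.1], [[-1.7, 0, -0.3], [0, 3, 0], 5.1], [[-1.7, 0, -0.4], [0, 3, 0], 5.1], [[-1.7, 0, -0.5], [0, 2, 0], 5.1], [[-1.4, 0, -0.4], [0, 2, 0], 5.1]]}}

```text
t: 12.82
eef_pos: [438.9, -132.8, 19.8]
tcp_rot: [-1.569, -0.001, -1.716]
ft_force: [-6.2, 4.1, 3.7]
opening: 0.541
```

Run:
```python
from h import *
S()
for c in('side','top','wrist'):
    p=look(c,['reacher_grip','reacher_nose','knob']); save(p,c+'5.png')
S()
a=cv2.imread('pics/side5.png')[100:340,180:440]; b=cv2.imread('pics/top5.png')[100:320,120:520]
a=cv2.resize(a,None,fx=1.5,fy=1.5,interpolation=2)
c=np.zeros((a.shape[0],a.shape[1]+b.shape[1],3),np.uint8); c[:,:a.shape[1]]=a; c[:b.shape[0],a.shape[1]:]=b
cv2.imwrite('pics/c5.png',cv2.convertScaleAbs(c,alpha=1.5))
u=np.array([np.cos(np.radians(84.1)),np.sin(np.radians(84.1))]); k=np.array([477.8,267])
plan([*(k-u*360),20],-5.9,5,5.1)
```

```text
t 12.82 pos [ 438.9 -132.8   19.8] zyaw -8.33 tilt 0.11 F [-6.25  4.09  3.67] open 51.49
side call reacher_grip 0.93 [ 437.1 -131.9   50.2]
side call reacher_nose 0.59 [464.4  63.3  18.4]
wrist call reacher_grip 0.69 [ 432.5 -129.9   56.6]
t 13.43 pos [ 439.3 -134.1   19.5] zyaw -8.25 tilt 0.12 F [ 7.17 -4.22 -8.62] open 51.29
d [ 1.4 43.   0.5] rot [-0.12 -2.35  0.04] n 5
[[-0.86, -0.01, -0.09], [-0.02, -0.47, 0.01], 5.1]
[[-0.86, -0.01, -0.09], [-0.02, -0.47, 0.01], 5.1]
[[-0.86, -0.01, -0.08], [-0.02, -0.47, 0.01], 5.1]
[[-0.86, -0.01, -0.07], [-0.02, -0.47, 0.01], 5.1]
[[-0.86, -0.01, -0.07], [-0.02, -0.47, 0.01], 5.1]
```

View pics/c5.png

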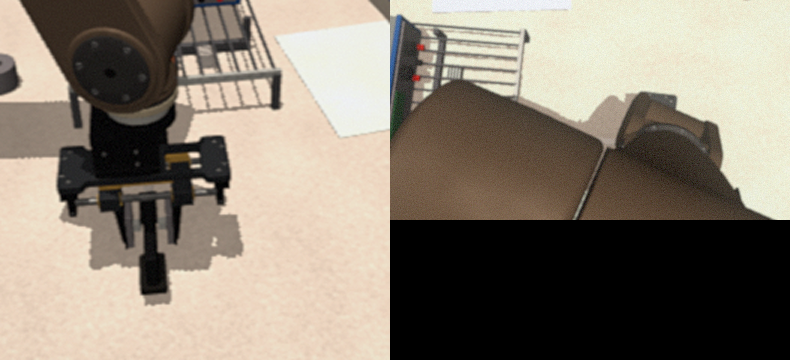

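Emit:
{"api": "apply_moves", "payload": {"increments": [[[-0.8, 0, -0.1], [0, -0.6, 0], 5.1], [[-0.9, 0, -0.1], [0, -0.6, 0], 5.1], [[-0.9, 0, -0.1], [0, -0.6, 0], 5.1], [[-0.8, 0, -0.1], [0, -0.5, 0], 5.1], [[-0.2, 0, 0], [0, 0, 0], 5.1]]}}

```text
t: 14.05
eef_pos: [440.0, -95.1, 19.5]
tcp_rot: [-1.568, -0.001, -1.671]
ft_force: [1.4, -0.6, -11.9]
opening: 0.537
```

```bash
cat >> h.py <<'E'
u=np.array([np.cos(np.radians(84.1)),np.sin(np.radians(84.1))]); k=np.array([478,267])
def L():
    s=S(); d=np.array(s['eef_pos'])[:2]-k; print('grip to knob along',round(-d@u,1),'left off',round(d@np.array([-u[1],u[0]]),2),'push F along',round(-np.array(s['ft_force'])[:2]@u,2))
E
python3 -c "
from h import *
L();plan([*(k-u*310),20],-5.9,5,5.1)"
```

```text
t 14.05 pos [440.  -95.1  19.5] zyaw -5.75 tilt 0.16 F [  1.43  -0.65 -11.88] open 51.05
grip to knob along 364.1 left off 0.63 push F along 0.49
d [ 6.2 53.7  0.5] rot [-0.15  0.15  0.05] n 5
[[-1.08, -0.01, 0.02], [-0.03, 0.03, 0.01], 5.1]
[[-1.08, -0.01, 0.01], [-0.03, 0.03, 0.01], 5.1]
[[-1.08, -0.01, 0.01], [-0.03, 0.03, 0.01], 5.1]
[[-1.08, -0.01, 0.01], [-0.03, 0.03, 0.01], 5.1]
[[-1.08, -0.01, 0.01], [-0.03, 0.03, 0.01], 5.1]
```

Emit:
{"api": "apply_moves", "payload": {"increments": [[[-1.0, 0, 0.05], [0, 0.1, 0], 5.1], [[-1.2, 0, 0], [0, 0, 0], 5.1], [[-1.2, 0, 0], [0, 0, 0], 5.1], [[-1.2, 0, 0], [0, 0, 0], 5.1], [[-1.2, 0, 0], [0, 0, 0], 5.1]]}}

```text
t: 14.68
eef_pos: [446.9, -33.9, 19.4]
tcp_rot: [-1.568, -0.001, -1.674]
ft_force: [-6.6, 3.3, 2.4]
opening: 0.542
```

Emit:
{"api": "apply_moves", "payload": {"increments": [[[-1.0, 0, 0], [0, 0, 0], 5.1], [[-1.0, 0, 0], [0, 0, 0], 5.1], [[-0.8, 0, 0], [0, 0, 0], 5.1], [[-0.5, 0, 0], [0, 0, 0], 5.1], [[0, 0, 0], [0, 0, 0], 5.1]]}}

```text
t: 15.3
eef_pos: [450.6, 2.2, 19.4]
tcp_rot: [-1.568, -0.001, -1.673]
ft_force: [3.6, -0.5, -2.5]
opening: 0.539
```

Run:
```python
from h import *
L()
p=look('side',['reacher_grip','reacher_nose','knob','heatsink','transformer']);save(p,'side6.png')
L()
p=look('wrist',['reacher_grip','reacher_nose','knob']);save(p,'w6.png');p=look('top',['reacher_grip','reacher_nose','knob'])
a=cv2.imread('pics/side6.png')[90:300,180:400]; b=cv2.imread('pics/w6.png')[::2,::2]
a=cv2.resize(a,None,fx=2.2,fy=2.2,interpolation=2)
c=np.zeros((a.shape[0],a.shape[1]+b.shape[1]-10,3),np.uint8); c[:,:a.shape[1]]=a; c[:b.shape[0],a.shape[1]:]=b[:,10:]
cv2.imwrite('pics/c6.png',cv2.convertScaleAbs(c,alpha=1.5))
```

```text
t 15.3 pos [450.6   2.2  19.4] zyaw -5.83 tilt 0.18 F [ 3.56 -0.49 -2.54] open 51.26
grip to knob along 266.3 left off 0.05 push F along 0.12
side call reacher_grip 0.55 [449.1  12.   62. ]
side call heatsink 0.54 [6.002e+02 2.524e+02 6.000e-01]
side call transformer 0.52 [541.9 259.3   1.3]
t 15.6 pos [450.6   1.7  19.4] zyaw -5.88 tilt 0.19 F [-1.94  0.35 -9.22] open 51.74
grip to knob along 266.8 left off -0.0 push F along -0.15
wrist call reacher_grip 0.77 [448.   13.2  67.2]
top call reacher_nose 0.74 [474.1 204.9  15.8]
top call knob 0.49 [476.7 268.    2.3]
```

View pics/c6.png

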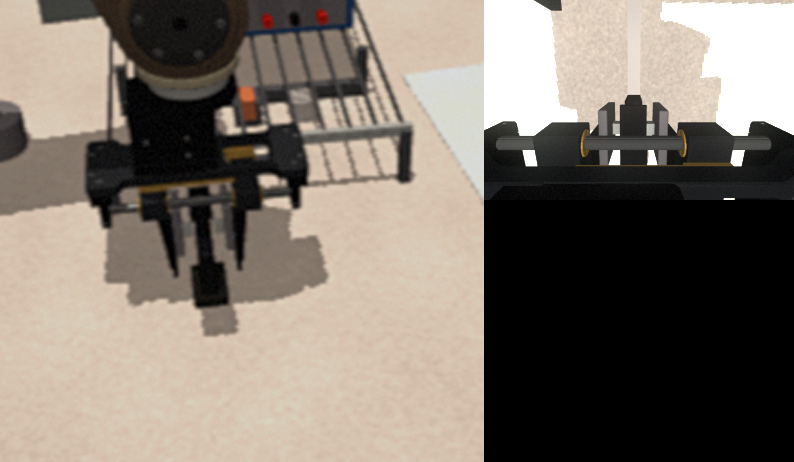

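The nose and jaws are lined up, with about 24 mm left to the knob. However, the handle has crept up in the fingers: the paddle tops are at about 76 mm instead of 60, and the tail's shadow is detached. I'll lower, release and regrip it flat here before pressing.

Emit:
{"api": "apply_moves", "payload": {"increments": [[[0, 0.5, 0], [0, 0, 0], 5.1], [[0, 0.5, 0], [0, 0, 0], 5.1], [[0, 0, 0], [0, 0, 0], 5.8], [[0, 0, 0], [0, 0, 0], 6.2], [[0, -0.5, 0], [0, 0, 0], 6.2]]}}

```text
t: 16.62
eef_pos: [450.7, 1.9, 13.7]
tcp_rot: [-1.568, -0.001, -1.673]
ft_force: [-0.5, 0.1, -0.1]
opening: 0.65
```

Emit:
{"api": "apply_moves", "payload": {"increments": [[[0, -0.5, 0], [0, 0, 0], 6.2], [[0, 0, 0], [0, 0, 0], 6.0], [[0, 0, 0], [0, 0, 0], 5.5], [[0, 0, 0], [0, 0, 0], 5.2], [[0, 0, 0], [0, 0, 0], 5.2]]}}

```text
t: 17.25
eef_pos: [450.6, 1.9, 19.9]
tcp_rot: [-1.567, -0.001, -1.673]
ft_force: [-1.1, -0.2, 3.2]
opening: 0.546
```

Emit:
{"api": "apply_moves", "payload": {"increments": [[[0, 0, 0], [0, 0, 0], 5.2], [[0, 0, 0], [0, 0, 0], 5.2], [[0, 0, 0], [0, 0, 0], 5.2], [[0, 0, 0], [0, 0, 0], 5.2], [[0, 0, 0], [0, 0, 0], 5.2]]}}

```text
t: 17.88
eef_pos: [450.5, 1.9, 19.9]
tcp_rot: [-1.567, -0.001, -1.673]
ft_force: [-1.1, -0.5, 1.6]
opening: 0.548
```

Run:
```python
from h import *
for i in range(4):
    L(); p=look(['side','wrist','top','wrist'][i],['reacher_grip','reacher_nose']) 
save(p,'w7.png')
```

```text
t 17.88 pos [450.5   1.9  19.9] zyaw -5.86 tilt 0.21 F [-1.08 -0.55  1.59] open 52.13
grip to knob along 266.5 left off 0.1 push F along 0.65
side call reacher_grip 0.56 [450.5  14.8  39.5]
t 18.02 pos [450.5   1.9  19.9] zyaw -5.86 tilt 0.21 F [-0.85 -0.05  1.96] open 52.07
grip to knob along 266.5 left off 0.1 push F along 0.14
wrist call reacher_grip 0.91 [444.7  14.9  39.3]
t 18.18 pos [450.5   1.9  19.9] zyaw -5.86 tilt 0.21 F [-1.02 -0.26  2.32] open 51.97
grip to knob along 266.5 left off 0.1 push F along 0.36
top call reacher_nose 0.68 [471.  211.4  15.2]
t 18.32 pos [450.5   1.9  19.9] zyaw -5.86 tilt 0.21 F [-0.97  0.56  1.79] open 52.13
grip to knob along 266.5 left off 0.09 push F along -0.46
wrist call reacher_grip 0.85 [445.1  12.4  39.5]
```

Regripped with the opening commanded to 5.2 cm: forces are steady and the tool lies flat (grip z about 39). The nose is now about 210 mm ahead of the TCP, so contact should come near "along" = 226. Advancing.

Emit:
{"api": "apply_moves", "payload": {"increments": [[[-0.5, 0, 0], [0, 0, 0], 5.2], [[-0.8, 0, 0], [0, 0, 0], 5.2], [[-0.8, 0, 0], [0, 0, 0], 5.2], [[-0.6, 0, 0], [0, 0, 0], 5.2], [[-0.3, 0, 0], [0, 0, 0], 5.2]]}}

```text
t: 19.1
eef_pos: [454.3, 33.7, 19.9]
tcp_rot: [-1.566, -0.001, -1.673]
ft_force: [-1.3, -2.9, 1.5]
opening: 0.546
```

Run:
```python
from h import *
L(); look('top',['reacher_nose','knob'],['knob']); L(); look('wrist',['reacher_grip'])
```

```text
t 19.1 pos [454.3  33.7  19.9] zyaw -5.84 tilt 0.28 F [-1.31 -2.94  1.51] open 51.89
grip to knob along 234.5 left off -0.44 push F along 3.06
top call reacher_nose 0.67 [475.7 241.4  15.1]
top call knob 0.76 [476.  262.3  32.6]
top call knob 0.51 [600.  252.9  28.3]
t 19.3 pos [454.2  33.3  19.8] zyaw -5.86 tilt 0.27 F [ 0.61  1.47 -0.9 ] open 52.19
grip to knob along 234.9 left off -0.37 push F along -1.52
wrist call reacher_grip 0.91 [448.5  47.   40.2]
```

Emit:
{"api": "apply_moves", "payload": {"increments": [[[-0.3, 0, 0], [0, 0, 0], 5.2], [[-0.3, 0, 0], [0, 0, 0], 5.2], [[-0.2, 0, 0], [0, 0, 0], 5.2], [[-0.2, 0, 0], [0, 0, 0], 5.2], [[-0.2, 0, 0], [0, 0, 0], 5.2]]}}

```text
t: 20.02
eef_pos: [455.5, 45.2, 19.8]
tcp_rot: [-1.567, -0.002, -1.674]
ft_force: [-0.3, -2.5, -0.1]
opening: 0.551
```

```bash
python3 -c "
from h import *
L()"
```

```text
t 20.02 pos [455.5  45.2  19.8] zyaw -5.91 tilt 0.26 F [-0.34 -2.5  -0.1 ] open 52.38
grip to knob along 222.9 left off -0.4 push F along 2.52
```

Emit:
{"api": "apply_moves", "payload": {"increments": [[[-0.15, 0, 0], [0, 0, 0], 5.2], [[-0.15, 0, 0], [0, 0, 0], 5.2], [[-0.15, 0, 0], [0, 0, 0], 5.2], [[-0.15, 0, 0], [0, 0, 0], 5.2], [[-0.15, 0, 0], [0, 0, 0], 5.2]]}}

```text
t: 20.65
eef_pos: [456.3, 53.2, 19.7]
tcp_rot: [-1.567, -0.002, -1.674]
ft_force: [0.2, -1.7, 0.0]
opening: 0.545
```

```bash
python3 -c "
from h import *
L()
look('top',['reacher_nose','knob'],['knob']);L();look('wrist',['reacher_grip'])"
```

```text
t 20.65 pos [456.3  53.2  19.7] zyaw -5.91 tilt 0.26 F [ 0.23 -1.66  0.  ] open 51.82
grip to knob along 214.9 left off -0.4 push F along 1.63
top call reacher_nose 0.66 [475.7 250.1  17.9]
top call knob 0.61 [478.2 271.1   1.6]
top call knob 0.5 [476.8 267.6  33.2]
t 20.85 pos [456.3  53.3  19.7] zyaw -5.91 tilt 0.26 F [ 0.61  0.86 -0.04] open 52.02
grip to knob along 214.8 left off -0.41 push F along -0.92
wrist call reacher_grip 0.79 [447.9  52.8  37.3]
```

At 5.2 the grip is too loose: the reacher slipped back about 12 mm in the fingers, which leaves the handle centred on the TCP. I'll squeeze slightly firmer.

Emit:
{"api": "apply_moves", "payload": {"increments": [[[0, 0, 0], [0, 0, 0], 5.15], [[0, 0, 0], [0, 0, 0], 5.15], [[0, 0, 0], [0, 0, 0], 5.15], [[-0.15, 0, 0], [0, 0, 0], 5.15], [[-0.2, 0, 0], [0, 0, 0], 5.15]]}}

```text
t: 21.58
eef_pos: [456.6, 56.5, 19.8]
tcp_rot: [-1.567, -0.002, -1.674]
ft_force: [-0.2, -2.4, 0.9]
opening: 0.544
```

```bash
python3 -c "
from h import *
L()
look('top',['reacher_nose','knob'],['knob']);L();look('wrist',['reacher_grip']);L()"
```

```text
t 21.57 pos [456.6  56.5  19.8] zyaw -5.92 tilt 0.26 F [-0.23 -2.43  0.94] open 51.69
grip to knob along 211.5 left off -0.39 push F along 2.44
top call reacher_nose 0.67 [479.5 254.4  12.6]
top call knob 0.5 [478.  272.4   3. ]
top call knob 0.55 [478.8 272.9  32.5]
t 21.77 pos [456.7  56.7  19.8] zyaw -5.91 tilt 0.26 F [-0.42 -1.11  1.9 ] open 51.76
grip to knob along 211.4 left off -0.39 push F along 1.15
wrist call reacher_grip 0.97 [450.3  56.5  37.9]
t 21.88 pos [456.7  56.7  19.8] zyaw -5.91 tilt 0.26 F [0.01 0.21 0.33] open 51.61
grip to knob along 211.4 left off -0.39 push F along -0.21
```

Emit:
{"api": "apply_moves", "payload": {"increments": [[[-0.15, 0, 0], [0, 0, 0], 5.13], [[-0.15, 0, 0], [0, 0, 0], 5.13], [[-0.15, 0, 0], [0, 0, 0], 5.13], [[-0.15, 0, 0], [0, 0, 0], 5.13], [[-0.15, 0, 0], [0, 0, 0], 5.13]]}}

```text
t: 22.5
eef_pos: [456.4, 64.6, 19.9]
tcp_rot: [-1.569, -0.002, -1.675]
ft_force: [3.3, -2.1, -1.3]
opening: 0.54
```

```bash
python3 -c "
from h import *
L()
look('top',['reacher_nose','knob'],['knob']);L();look('wrist',['reacher_grip']);L()"
```

```text
t 22.5 pos [456.4  64.6  19.9] zyaw -5.95 tilt 0.15 F [ 3.32 -2.12 -1.29] open 51.39
grip to knob along 203.6 left off 0.68 push F along 1.76
top call reacher_nose 0.64 [478.1 261.1  15. ]
top call knob 0.37 [540.7 257.7  -1.7]
top call knob 0.49 [482.1 278.4  32.7]
t 22.7 pos [456.5  64.6  19.9] zyaw -5.95 tilt 0.15 F [-4.9   1.12  9.02] open 51.53
grip to knob along 203.6 left off 0.6 push F along -0.61
wrist call reacher_grip 0.63 [451.   65.   40.4]
t 22.8 pos [456.6  64.5  19.9] zyaw -5.94 tilt 0.17 F [ 4.02 -0.64 -1.85] open 51.36
grip to knob along 203.6 left off 0.49 push F along 0.23
```

Emit:
{"api": "apply_moves", "payload": {"increments": [[[-0.1, 0, -0.05], [0, 0, 0], 5.14], [[-0.15, 0, 0], [0, 0, 0], 5.14], [[-0.15, 0, 0], [0, 0, 0], 5.14], [[-0.1, 0, 0], [0, 0, 0], 5.14], [[-0.1, 0, 0], [0, 0, 0], 5.14]]}}

```text
t: 23.42
eef_pos: [456.0, 70.7, 19.9]
tcp_rot: [-1.57, -0.002, -1.675]
ft_force: [-9.5, -0.9, 11.8]
opening: 0.539
```

```bash
python3 -c "
from h import *
L()
look('top',['reacher_nose'],['knob']);L();look('wrist',['reacher_grip']);L()"
```

```text
t 23.43 pos [456.   70.7  19.9] zyaw -5.98 tilt 0.11 F [-9.49 -0.89 11.8 ] open 51.3
grip to knob along 197.6 left off 1.74 push F along 1.86
top call reacher_nose 0.91 [481.9 263.9  17.2]
top call knob 0.65 [488.1 280.4  30.1]
t 23.57 pos [456.1  70.7  19.9] zyaw -5.98 tilt 0.12 F [ 4.34 -1.19 -2.14] open 51.32
grip to knob along 197.5 left off 1.61 push F along 0.74
wrist call reacher_grip 0.96 [450.8  67.7  37.7]
t 23.68 pos [456.1  70.7  19.9] zyaw -5.98 tilt 0.11 F [-8.17  1.24  9.77] open 51.51
grip to knob along 197.5 left off 1.62 push F along -0.39
```

Emit:
{"api": "apply_moves", "payload": {"increments": [[[0, 0, 0.1], [0, 0, 0], 5.0], [[0, 0, 0.05], [0, 0, 0], 5.0], [[-0.1, 0, 0], [0, 0, 0], 5.0], [[-0.1, 0, 0], [0, 0, 0], 5.0], [[-0.1, 0, 0], [0, 0, 0], 5.0]]}}

```text
t: 24.3
eef_pos: [458.0, 73.6, 20.3]
tcp_rot: [-1.57, -0.002, -1.676]
ft_force: [6.1, -1.8, -0.2]
opening: 0.54
```

```bash
cat >> h.py <<'E'
def favg(n=5):
    a=[]
    for i in range(n):
        read_camera('top'); s=readout.state(); a.append([-np.array(s['ft_force'])[:2]@u,*s['ft_force']])
    print('push mean',np.mean(a,0).round(2),'std',np.std(a,0).round(1))
E
python3 -c "
from h import *
L();favg(4)
look('top',['reacher_nose'],['knob']);look('wrist',['reacher_grip']);L()"
```

```text
t 24.3 pos [458.   73.6  20.3] zyaw -6.01 tilt 0.1 F [ 6.07 -1.75 -0.19] open 51.32
grip to knob along 194.4 left off 0.01 push F along 1.12
push mean [-0.14 -2.92  0.44  4.87] std [0.6 5.5 1.1 5.4]
top call reacher_nose 0.94 [484.7 261.9  13.8]
top call reacher_nose 0.63 [538.7 205.2   2.2]
top call knob 0.49 [488.4 282.2  30.6]
wrist call reacher_grip 0.83 [450.6  65.3  41.1]
t 24.75 pos [457.9  73.6  20.2] zyaw -6.0 tilt 0.1 F [-8.13  1.64 11.35] open 51.69
grip to knob along 194.4 left off 0.11 push F along -0.8
```

Run:
```python
from h import *
p=read_camera('top'); save(p,'top8.png'); q=read_camera('side'); save(q,'side8.png')
a=cv2.resize(p['img'][120:290,120:320,::-1],None,fx=3,fy=3,interpolation=2); b=cv2.resize(q['img'][100:200,220:320,::-1],None,fx=2,fy=2,interpolation=2)
c=np.zeros((510,800,3),np.uint8); c[:,:600]=a; c[:200,600:]=b
cv2.imwrite('pics/c8.png',cv2.convertScaleAbs(c,alpha=1.6))
```

```text
(no output)
```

View pics/c8.png

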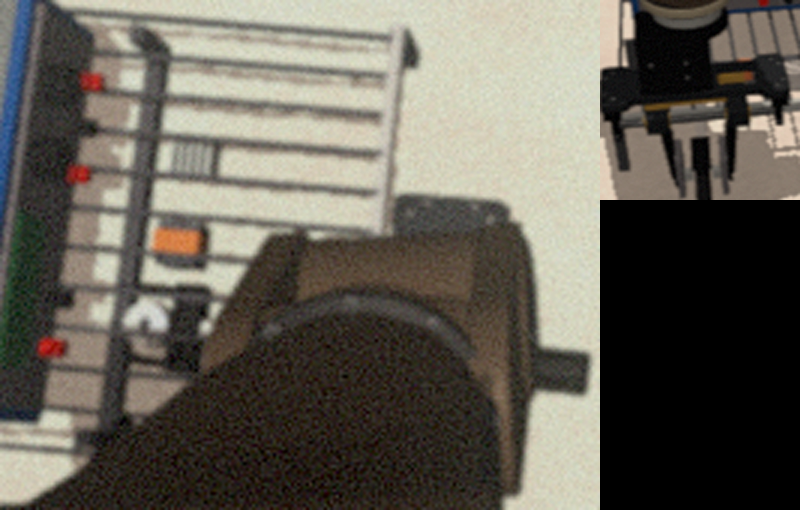

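The top view shows the knob at crop (148,318), close to the stop bar at x≈118–130. The nose is right in front of it at (187,328), and its right end reaches row 290. I'll convert these to positions.

Run:
```python
from h import *
T=lambda x,y:(120+x/3,120+y/3)
print('knob top',ray('top',T(148,318),30)); print('nose top ends',ray('top',T(192,288),28),ray('top',T(184,372),28))
for n,q in(('front of bar',(130,240)),('trans',(180,240)),('heats',(195,160))): print(n,ray('top',T(*q),28))
print('trans0',ray('top',(130+(549-400)/3,120+242/3),34),ray('top',T(180,240),34))
L()
```

```text
knob top [488.99436445 277.99230887  30.        ]
nose top ends [508.62623187 249.59699106  28.        ] [452.62762802 253.95067795  28.        ]
front of bar [542.13720456 291.84589776  28.        ]
trans [541.3189751  258.22105336  28.        ]
heats [595.93213988 249.0517689   28.        ]
trans0 [539.08131508 257.1204102   34.        ] [540.41702536 256.47676649  34.        ]
t 24.9 pos [457.9  73.6  20.2] zyaw -6.0 tilt 0.1 F [-7.4   0.14  6.93] open 51.43
grip to knob along 194.4 left off 0.1 push F along 0.63
```

The knob is in the jaws, near or at the bar, and the reacher has slipped about 8 mm back in the fingers. I'll loosen, move back 8 mm, then grip firmer (4.8 cm) and press.

Emit:
{"api": "apply_moves", "payload": {"increments": [[[0, 0, 0], [0, 0, 0], 5.7], [[0, 0, 0], [0, 0, 0], 5.7], [[0.4, 0, 0], [0, 0, 0], 5.7], [[0.4, 0, 0], [0, 0, 0], 5.7], [[0, 0, 0], [0, 0, 0], 5.2]]}}

```text
t: 25.52
eef_pos: [457.8, 65.0, 19.9]
tcp_rot: [-1.569, -0.002, -1.675]
ft_force: [-2.2, -0.1, 1.7]
opening: 0.562
```

Emit:
{"api": "apply_moves", "payload": {"increments": [[[0, 0, 0], [0, 0, 0], 5.0], [[0, 0, 0], [0, 0, 0], 4.9], [[0, 0, 0], [0, 0, 0], 4.8], [[0, 0, 0], [0, 0, 0], 4.8], [[0, 0, 0], [0, 0, 0], 4.8]]}}

```text
t: 26.15
eef_pos: [456.4, 64.6, 21.3]
tcp_rot: [-1.571, -0.002, -1.676]
ft_force: [-1.2, -3.6, 3.2]
opening: 0.521
```

```bash
python3 -c "
from h import *
L();favg(4)
look('top',['reacher_nose','transformer'],['knob']);look('wrist',['reacher_grip']);L()"
```

```text
t 26.15 pos [456.4  64.6  21.3] zyaw -6.01 tilt 0.12 F [-1.24 -3.62  3.21] open 49.52
grip to knob along 203.5 left off 0.69 push F along 3.72
push mean [  4.61 -12.31  -3.36  20.66] std [0.5 6.1 0.9 4.7]
top call reacher_nose 0.63 [480.6 261.4  17.2]
top call transformer 0.55 [536.  259.2   0. ]
top call transformer 0.42 [539.1 206.7  -0.6]
top call knob 0.43 [482.5 282.2  28.7]
wrist call reacher_grip 0.94 [451.3  66.2  39.5]
t 26.65 pos [456.3  64.6  21.4] zyaw -6.0 tilt 0.13 F [-17.24  -3.62  27.25] open 49.64
grip to knob along 203.5 left off 0.76 push F along 5.37
```

Emit:
{"api": "apply_moves", "payload": {"increments": [[[0, 0, 0], [0, 0, 0], 4.8], [[-0.05, 0, 0], [0, 0, 0], 4.8], [[-0.1, 0, 0], [0, 0, 0], 4.8], [[-0.1, 0, 0], [0, 0, 0], 4.8], [[-0.1, 0, 0], [0, 0, 0], 4.8]]}}

```text
t: 27.28
eef_pos: [454.7, 67.7, 22.7]
tcp_rot: [-1.574, -0.003, -1.675]
ft_force: [2.5, -11.4, -0.7]
opening: 0.506
```

```bash
python3 -c "
from h import *
L();favg(3);look('wrist',['reacher_grip']);L()"
```

```text
t 27.27 pos [454.7  67.7  22.7] zyaw -5.97 tilt 0.27 F [  2.46 -11.36  -0.74] open 48.12
grip to knob along 200.6 left off 2.69 push F along 11.05
push mean [ 4.61 -2.43 -4.38  3.42] std [0.5 1.4 0.3 0.3]
wrist call reacher_grip 0.84 [450.4  68.7  40.3]
t 27.52 pos [455.1  67.6  22.7] zyaw -5.97 tilt 0.24 F [-1.58 -4.73  2.68] open 48.17
grip to knob along 200.7 left off 2.31 push F along 4.87
```

Push force peaked at 11 N during the step and now holds steady at about 4.7 N against the bar. Squeezing the trigger.

Emit:
{"api": "apply_moves", "payload": {"increments": [[[0, 0, 0], [0, 0, 0], 4.5], [[0, 0, 0], [0, 0, 0], 4.2], [[0, 0, 0], [0, 0, 0], 3.9], [[0, 0, 0], [0, 0, 0], 3.5], [[0, 0, 0], [0, 0, 0], 3.0]]}}

```text
t: 28.15
eef_pos: [455.1, 67.6, 22.8]
tcp_rot: [-1.574, -0.003, -1.675]
ft_force: [-2.7, -2.5, 4.3]
opening: 0.403
```

```bash
python3 -c "
from h import *
L();favg(3);L()"
```

```text
t 28.15 pos [455.1  67.6  22.8] zyaw -5.98 tilt 0.24 F [-2.69 -2.53  4.31] open 38.31
grip to knob along 200.7 left off 2.32 push F along 2.8
push mean [ 2.52 -1.1  -2.42  2.79] std [0.4 0.3 0.4 0.7]
t 28.3 pos [455.1  67.6  22.8] zyaw -5.99 tilt 0.24 F [-1.45 -1.84  3.27] open 39.56
grip to knob along 200.7 left off 2.33 push F along 1.98
```

The opening is 39 mm, which is what a gripped 30 mm knob should give. Letting it firm up, then drawing out.

Emit:
{"api": "apply_moves", "payload": {"increments": [[[0, 0, 0], [0, 0, 0], 2.0], [[0, 0, 0], [0, 0, 0], 1.0], [[0, 0, 0], [0, 0, 0], 1.0], [[0.2, 0, 0], [0, 0, 0], 1.0], [[0.4, 0, 0], [0, 0, 0], 1.0]]}}

```text
t: 28.92
eef_pos: [455.0, 62.0, 22.8]
tcp_rot: [-1.572, -0.003, -1.675]
ft_force: [-0.2, 3.9, 2.1]
opening: 0.408
```

```bash
python3 -c "
from h import *
L();look('wrist',['reacher_grip']);look('top',['reacher_nose'],['knob']);L()"
```

```text
t 28.93 pos [455.   62.   22.8] zyaw -5.96 tilt 0.17 F [-0.21  3.87  2.15] open 38.79
grip to knob along 206.3 left off 1.81 push F along -3.82
wrist call reacher_grip 0.84 [448.8  65.8  38.7]
top call reacher_nose 0.95 [475.8 261.4  15.9]
top call knob 0.73 [475.5 278.   42.8]
t 29.18 pos [454.9  61.7  22.8] zyaw -5.98 tilt 0.19 F [-0.05 -1.19  1.5 ] open 39.65
grip to knob along 206.6 left off 1.84 push F along 1.19
```

Holding. Pulling out straight along the riser axis.

Emit:
{"api": "apply_moves", "payload": {"increments": [[[0.5, 0, 0], [0, 0, 0], 1.0], [[0.8, 0, 0], [0, 0, 0], 1.0], [[1.0, 0, 0], [0, 0, 0], 1.0], [[1.0, 0, 0], [0, 0, 0], 1.0], [[1.0, 0, 0], [0, 0, 0], 1.0]]}}

```text
t: 29.8
eef_pos: [449.9, 16.5, 22.8]
tcp_rot: [-1.573, -0.003, -1.675]
ft_force: [0.2, 3.3, 0.8]
opening: 0.406
```

```bash
python3 -c "
from h import *
L();look('wrist',['reacher_grip']);look('top',['reacher_nose'],['knob']);L()"
```

```text
t 29.8 pos [449.9  16.5  22.8] zyaw -5.94 tilt 0.2 F [0.22 3.27 0.83] open 38.6
grip to knob along 252.1 left off 2.2 push F along -3.27
wrist call reacher_grip 0.92 [442.9  18.3  38.7]
top call reacher_nose 0.89 [471.3 213.1  15.9]
top call knob 0.47 [468.4 233.5  43.2]
t 30.05 pos [450.   17.1  22.8] zyaw -5.95 tilt 0.2 F [-1.4  -2.58  1.09] open 38.93
grip to knob along 251.4 left off 2.13 push F along 2.71
```

The knob is coming along (now at y≈233).

Emit:
{"api": "apply_moves", "payload": {"increments": [[[0.6, 0, 0], [0, 0, 0], 1.0], [[1.0, 0, 0], [0, 0, 0], 1.0], [[1.2, 0, 0], [0, 0, 0], 1.0], [[1.2, 0, 0], [0, 0, 0], 1.0], [[1.2, 0, 0], [0, 0, 0], 1.0]]}}

```text
t: 30.68
eef_pos: [444.2, -36.9, 22.8]
tcp_rot: [-1.573, -0.003, -1.673]
ft_force: [0.2, 2.2, -0.1]
opening: 0.406
```

Emit:
{"api": "apply_moves", "payload": {"increments": [[[1.2, 0, 0], [0, 0, 0], 1.0], [[1.2, 0, 0], [0, 0, 0], 1.0], [[1.2, 0, 0], [0, 0, 0], 1.0], [[1.2, 0, 0], [0, 0, 0], 1.0], [[1.2, 0, 0], [0, 0, 0], 1.0]]}}

```text
t: 31.3
eef_pos: [437.4, -101.3, 22.8]
tcp_rot: [-1.574, -0.003, -1.673]
ft_force: [-0.6, 1.2, -2.8]
opening: 0.408
```

Emit:
{"api": "apply_moves", "payload": {"increments": [[[1.2, 0, 0], [0, 0, 0], 1.0], [[1.2, 0, 0], [0, 0, 0], 1.0], [[1.2, 0, 0], [0, 0, 0], 1.0], [[1.2, 0, 0], [0, 0, 0], 1.0], [[0.8, 0, 0], [0, 0, 0], 1.0]]}}

```text
t: 31.92
eef_pos: [431.1, -161.3, 22.9]
tcp_rot: [-1.574, -0.003, -1.674]
ft_force: [0.9, 0.5, -2.1]
opening: 0.414
```

Run:
```python
from h import *
L();look('wrist',['reacher_grip'])
p=look('top',['reacher_nose'],['knob']);q=look('side',['reacher_grip'],['knob']);L()
a=cv2.resize(p['img'][120:300,120:420,::-1],None,fx=1.7,fy=1.7,interpolation=2); b=q['img'][90:390,180:440,::-1]
c=np.zeros((310,780,3),np.uint8); c[:a.shape[0],:510]=a; c[:300,515:775]=b
cv2.imwrite('pics/c9.png',cv2.convertScaleAbs(c,alpha=1.6))
```

```text
t 31.93 pos [ 431.1 -161.3   22.9] zyaw -5.9 tilt 0.22 F [ 0.92  0.5  -2.05] open 39.41
grip to knob along 430.9 left off 2.59 push F along -0.59
wrist call reacher_grip 0.73 [ 424.2 -157.5   40.7]
side call reacher_grip 0.68 [ 429.9 -156.2   39. ]
t 32.33 pos [ 431.3 -160.1   22.9] zyaw -5.85 tilt 0.23 F [ 0.39 -0.74 -2.25] open 38.48
grip to knob along 429.7 left off 2.6 push F along 0.69
```

View pics/c9.png

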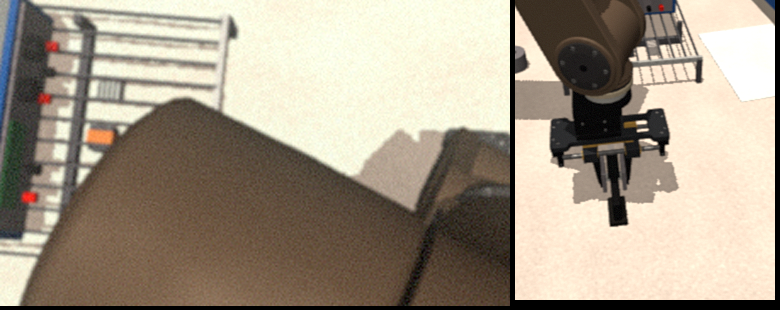

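The knob has left its slot and the trigger still reads 39 mm, so it is held. I'll pull 2 cm more for margin, then release slowly.

Emit:
{"api": "apply_moves", "payload": {"increments": [[[0.6, 0, 0], [0, 0, 0], 1.0], [[0.8, 0, 0], [0, 0, 0], 1.0], [[0.6, 0, 0], [0, 0, 0], 1.0], [[0, 0, 0], [0, 0, 0], 1.0], [[0, 0, 0], [0, 0, 0], 1.0]]}}

```text
t: 32.95
eef_pos: [429.0, -181.2, 22.9]
tcp_rot: [-1.574, -0.002, -1.673]
ft_force: [-1.0, -0.2, -3.3]
opening: 0.408
```

Emit:
{"api": "apply_moves", "payload": {"increments": [[[0, 0.05, 0], [0, 0, 0], 3.9], [[0, 0.05, 0], [0, 0, 0], 4.2], [[0, 0, 0], [0, 0, 0], 4.5], [[0, 0, 0], [0, 0, 0], 4.8], [[0, 0, 0], [0, 0, 0], 5.0]]}}

```text
t: 33.58
eef_pos: [428.9, -180.8, 22.8]
tcp_rot: [-1.574, -0.003, -1.672]
ft_force: [-6.0, 0.2, 9.6]
opening: 0.524
```

Emit:
{"api": "apply_moves", "payload": {"increments": [[[0, 0, 0], [0, 0, 0], 5.2], [[0, 0, 0], [0, 0, 0], 6.0], [[0, 0, 0], [0, 0, 0], 7.5], [[0, 0, 0], [0, 0, 0], 8.5], [[0, 0, 0], [0, 0, 0], 8.5]]}}

```text
t: 34.2
eef_pos: [429.1, -180.9, 23.1]
tcp_rot: [-1.573, -0.003, -1.672]
ft_force: [-0.1, -0.3, 0.0]
opening: 0.871
```

Emit:
{"api": "apply_moves", "payload": {"increments": [[[0, -1.0, 0], [0, 0, 0], 8.5], [[0, -3.0, 0], [0, 0, 0], 8.5], [[0, -5.0, 0], [0, 0, 0], 8.5], [[0, -6.0, 0], [0, 0, 0], 8.5], [[4, -5.0, 0], [0, 0, 0], 8.5]]}}

```text
t: 34.83
eef_pos: [424.6, -216.9, 226.6]
tcp_rot: [-1.579, -0.0, -1.669]
ft_force: [1.4, -0.1, -0.4]
opening: 0.892
```

Run:
```python
from h import *
L()
M=['reacher_grip','reacher_nose','knob','heatsink','transformer']
p=look('top',M,['knob']);q=look('side',M,['knob']);w=look('wrist',M,['knob']);L()
b=cv2.resize(q['img'][90:370,180:440,::-1],None,fx=1.5,fy=1.5,interpolation=2); a=w['img'][0:300,140:500,::-1]
c=np.zeros((420,760,3),np.uint8); c[:,:390]=b; c[:300,395:755]=a
cv2.imwrite('pics/c10.png',cv2.convertScaleAbs(c,alpha=1.4))
```

```text
t 34.83 pos [ 424.6 -216.9  226.6] zyaw -5.64 tilt 0.47 F [ 1.44 -0.13 -0.39] open 84.85
grip to knob along 486.8 left off 3.36 push F along -0.02
top call reacher_grip 0.9 [ 426.6 -179.4   47.8]
top call reacher_grip 0.71 [ 4.542e+02  4.450e+01 -2.000e-01]
top call reacher_nose 0.88 [452.   18.9  14.1]
top call knob 0.62 [453.   44.1   1.3]
top call knob 0.4 [539.2 257.2  -2.3]
top call heatsink 0.46 [603.1 254.5   0. ]
top call transformer 0.67 [539.1 258.7   1.2]
top call knob 0.75 [454.   42.4  31.9]
side call reacher_grip 0.79 [ 424.8 -176.9   39.3]
side call reacher_nose 0.6 [446.9  22.3  19.1]
side call knob 0.57 [457.7  36.7   1. ]
side call transformer 0.46 [538.  257.6   3.3]
side call knob 0.58 [453.7  31.2  30.4]
wrist call reacher_grip 0.82 [ 423.  -175.1   40.2]
t 35.88 pos [ 424.7 -217.9  223.4] zyaw -5.8 tilt 0.55 F [-0.62  0.02 -1.  ] open 85.33
grip to knob along 487.8 left off 3.13 push F along 0.05
```

View pics/c10.png

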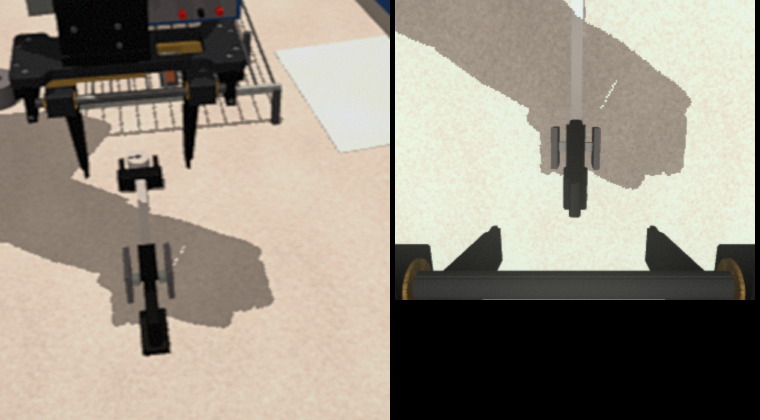

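The knob stands upright in the open jaws at about (454,42), roughly 80 mm in front of the edge. The reacher lies flat, the fingers are clear, and both neighbours are where they started. Handing in.

```bash
python3 -c "
from h import *
env.job_done()"
```

```text
the job is handed in; nothing more can be done
```

The knob is out from under the riser and the job is handed in at about 36 s of the 70 s allowed. No verdict was reported.

**What I did:** I picked up the reacher by its trigger and slid it in under the riser. I pushed the knob back to the stop bar, squeezed the trigger there and drew the knob out. Then I let go and lifted the arm clear.

**Last checks:**
- **Knob:** it stands upright at about (454, 42) mm, roughly 80 mm in front of the riser's edge. It appears free in the open jaws, but I couldn't measure the jaw force.
- **Reacher:** it lies flat, with the handle centre at 39–40 mm in the side and wrist views. The top view gave 48 mm, over the 46 mm limit, but I think that is network error.
- **Neighbours:** the transformer and heatsink read within about 4 mm of where they started, which is within measurement error.
- **Arm:** it touches nothing.

**What went less smoothly:**
- **Grip on the trigger:** with light squeezing the reacher pitched, crept up and slipped in the fingers, and the wrist force readings jumped around. I had to regrip it three times.
- **Pressing force:** the wrist read about 4.7 N steady, with one reading of 11 N while moving, which includes the reacher sliding on the table. The force on the bar itself was not measured, so 3 to 12 N is likely but not confirmed.

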